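# Remotes slid home in the sloped storage tiers

### The job

Put the remotes away in the white storage tiers. The black TV remote and the white air-con remote go side by side in the lower tier: set each down gently, keypad up, on the open front part of the sloped tray and slide it down under the upper tier until its end rests squarely against the back stop. The grey box remote was left part-way down the upper tier: slide it fully home against that tier's back stop too, and leave the controller, opener, succulent and tin where they are.

Things in the scene. Friction and masses are not known exactly. Their poses are not given: they have to be found in the camera images.
- tiers: Two identical white plastic trays stacked in steps, fixed, both sloping down 14 deg (0.244 rad) away from their open fronts. Its frame is tilted with the slope: x straight down the slope to the back stops, y across, z square to the floors. Origin: on the lower tray's floor, mid-foot of its back stop, 14 mm above the bench. Trays: 245 mm long (x), 240 wide inside, side walls 25 high, back stop 40 high, no front lip.
- lower_stop (a point): Mid-foot of the lower tray's back stop, on the floor; same place and axes as tiers. A remote here is home when its leading end touches the plane x = 0 of this frame.
- upper_stop (a point): Mid-foot of the upper tray's back stop, on its floor: 140 mm along x and 68 mm along z from tiers, same axes. A remote here is home when its leading end touches the plane x = 0 of this frame.
- lower_front (a point): Middle of the lower tray's front edge, on its floor, 245 mm uphill (-x) of lower_stop, 73 mm above the bench; same axes. The first 140 mm from here is open from above; the rest lies under the upper tray with 65 mm of room above the floor. Thin uprights stand only in line with the side walls.
- upper_front (a point): Middle of the upper tray's front edge, on its floor, 245 mm uphill (-x) of upper_stop, about 105 mm above the bench; same axes. The whole upper tray is open from above; from here on downhill it covers the lower tray.
- tv_remote: Black TV remote, 175 x 46 x 20 mm (x, y, z), 0.12 kg or so, loose on the bench; keypad up. Origin: centre of its underside; x along its length, y across, z up out of the keypad. Either end may lead. Left on the slope it stays put: it slides only when pushed.
- aircon_remote: White air-con remote with a greenish display and an orange key, 145 x 56 x 22 mm (x, y, z), 0.12 kg or so, loose on the bench; keypad up. Origin: centre of its underside; x along its length, y across, z up out of the keypad. Either end may lead. Left on the slope it stays put: it slides only when pushed.
- box_remote: Grey set-top-box remote, 165 x 48 x 20 mm (x, y, z), 0.11 kg or so, lying lengthwise on the upper tray, 40 to 80 mm short of its back stop; keypad up. Origin: centre of its underside; x along its length, y across, z up out of the keypad. Either end may lead. Left on the slope it stays put: it slides only when pushed.
- controller: Black game controller, about 115 x 165 x 50 mm, loose, a bystander; origin under its middle.
- opener: Flat stainless steel bottle opener, 150 x 40 x 5 mm, loose, a bystander; origin under its middle, x along it.
- succulent: Terracotta pot of 88 mm diameter with a green succulent, 112 mm tall over all, loose, a bystander; origin under its centre.
- tin: Small aluminium tin with a hinged lid, shut, 97 x 64 x 30 mm, loose, a bystander; origin under its centre.

How it is judged:
By the outcome, as a careful person would: the job done as asked, in the order asked, and still so for the second after the job is handed in, with the robot touching nothing.
It also fails if it takes over 72 s, if anything falls off the work surface, if the arm or the gripper's body presses on something with over 40 N, if the wrist force passes 120 N, or if a joint passes its speed limit or range.

### The arm

A 7-joint arm with a two-finger parallel gripper is mounted at the origin on the work surface. World frame = base frame: x ahead of the robot, y to its left, z up, the work surface at z = 0. Lengths are in m, angles in rad, forces in N, time in s.
With the tool pointing down it reaches from about 0.4 to 0.875 m from the base axis. Payload 19.3 kg.
Tool frame: the origin (TCP) lies at the very end of the fingers, on their centre line; the grasp point (between the pads) lies bot.pinch_z behind it (bot.pinch_z is the distance from the TCP to the grasp point, in m); z points along the fingers, y is the line along which they close (so a half turn about z gives the same grasp; the last joint's range is limited). The gripper opens to 85 mm and grips with 20 to 120 N. Pads are 22 mm wide; open, the fingers measure 114 mm over their backs; the gripper's body (76 mm by 85 mm) begins 54 mm behind the grasp point. The pads swing forward as they close: fully open they stand 13 mm farther back than shut.
Start: joints at [-1.216, 0.521, -0.036, 1.599, 0.021, 1.021, -0.113], TCP at [0.258, 0.569, 0.231] pointing down, gripper open.
Joint ranges: [-2.91, 2.91], [-0.3, 2.13], [-1.5, 1.42], [0.17, 2.43], [-1.26, 4.41], [0.16, 1.93], [-2.52, 2.52]. Speed limits (rad/s): [1.89, 1.89, 2.39, 2.39, 3.01, 3.01, 3.01].

### API

Orientations are given as [roll, pitch, yaw] about the fixed x, y, z axes, in that order (R = Rz(yaw) Ry(pitch) Rx(roll)).
In Python, from workcell import bot, grab_frame, ticket gives the robot as it stands.
- The arm moves only by the tool arm_command, never from a script. Its argument "commands" is a list of rows, each a list of 3 entries, a list of its own where there are three numbers: the shift along the world's x, y, z in mm, then the turn about the world's z in rad, then the gripper command: -1 is fully open, 1 is shut, values between are in proportion. In form: [[[tx, ty, tz], roll, fingers], ...]. A call has 1 to 20 rows; each row shifts and turns the commanded pose from where the row before left it; what a row does not reach is not made up. A row lasts 1/10 s, in which the tool goes at most 50 mm and 8.59 degrees, less where a joint would pass 70% of its speed; a pose out of reach is approached as far as the arm can. A call with a gripper value outside its range is refused whole. The fingers move at their own pace and stop on an object; "newtons" is the grip in N (left out, the last holds). Time passes only in rows, so rows that do not move let the fingers close. It gives the time, the measured TCP pose, the force, the opening and the grip force at its end, in the units of the state.
- bot.observe(): the state, without advancing time (a new reading comes with each control period).
- grab_frame(name): name is "scene" or "side" or "wrist"; returns a dict with "image" (400x640x3 uint8, red, green, blue), "vertical_fov" (degrees; the focal length in pixels is half the picture's height over the tangent of half this angle, whatever the lens; pixels are square), "cx", "cy" (the principal point, pixels), "R" (3x3) and "t" (3): a world point X has camera coordinates R X + t. Camera axes: x right, y down, z forward; pixel columns grow to the right and rows downward; lengths in m; the calibration is good to about 2 mm. A picture is of the moment at which its call begins. There is no depth.
- ticket.job_done(): hands the job in; it is judged then, once.
The state is a dict: "clock": time; "qpos": joint angles; "qd": joint speeds; "joint_efforts": joint torques, N m; "position": TCP position; "tool_rot": TCP orientation; "force": force on the tool from outside, world axes, zero at the start; "moment": the same for the moment, N m; "grip_width": finger opening in m; "finger_force": force on a finger pad.
Only numpy, scipy, OpenCV 4.12 (cv2) and the standard library are available. Lean on these libraries where they do the work, as an engineer would, in place of code of your own. Each camera call takes 0.05 s, during which the arm holds its last target. There are 200 camera calls.

## Working session

There is one attempt and no reset: what is moved stays moved. The work goes in short steps, Python scripts to look and compute and a tool call to move; the robot and the scene stay as the last step left them, time stands still between calls to the robot, and variables do not carry over. Pictures are saved under pics/ and viewed, at most 10 in all, crops included, and the job is handed in when it is done.

Besides the shell and the picture viewer there is one more tool, called after "Request:" as name([rows], argument=value, ...), one row to a line, values as JSON. arm_command: Moves the arm, as the interface text tells. Its arguments: {"type":"object","properties":{"commands":{"type":"array"},"newtons":{"type":"number"}},"required":["commands"]}

```bash
ls; mkdir -p pics; python3 - <<'E'
from workcell import bot, grab_frame
import cv2,numpy as np
for n in ["scene","side","wrist"]:
    f=grab_frame(n); cv2.imwrite(f"pics/{n}0.png",f["image"][:,:,::-1])
    R=np.array(f["R"]);print(n,f["vertical_fov"],f["cx"],f["cy"],(-R.T@np.array(f["t"])).round(3),R.round(3).tolist())
print(bot.observe(),bot.pinch_z)
E
```

```text
pics
scene 45.51908110061191 325.4945147741756 202.58905142370924 [1.25  0.081 1.148] [[-0.086, 0.996, 0.013], [0.842, 0.08, -0.533], [-0.532, -0.035, -0.846]]
side 52.528040297935576 318.1451916528635 205.9170197601604 [ 0.204 -0.642  0.795] [[0.885, -0.466, 0.018], [-0.3, -0.599, -0.742], [0.356, 0.651, -0.67]]
wrist 63.20711872959651 322.409816452532 202.43286407070968 [0.184 0.602 0.373] [[0.412, 0.911, -0.002], [0.865, -0.39, 0.316], [0.287, -0.132, -0.949]]
{'clock': 0.15, 'qpos': array([-1.21621642,  0.52188093, -0.03631881,  1.59985108,  0.02119166,
        1.02110254, -0.11278174]), 'qd': array([-0.00022778, -0.00258448, -0.00157311, -0.00195789, -0.00138164,
       -0.00146768, -0.00034395]), 'joint_efforts': array([ 1.84326585e-03, -9.27392721e+01,  1.98018327e+00, -3.70052147e+01,
        1.79308833e-02,  6.33570249e-03,  1.93607315e-05]), 'position': array([0.25750335, 0.56922043, 0.23086496]), 'tool_rot': array([-3.14073706e+00,  5.42232569e-05,  2.71680640e+00]), 'force': array([ 1.07989603, -0.8696987 ,  0.2364387 ]), 'moment': array([ 0.05569782, -0.02062643,  0.0017421 ]), 'finger_force': 0.0, 'grip_width': 0.0851721887129945} 0.0187
```

View pics/scene0.png

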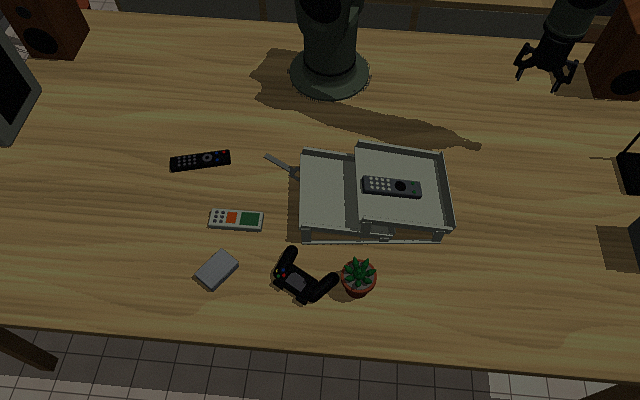

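View pics/side0.png

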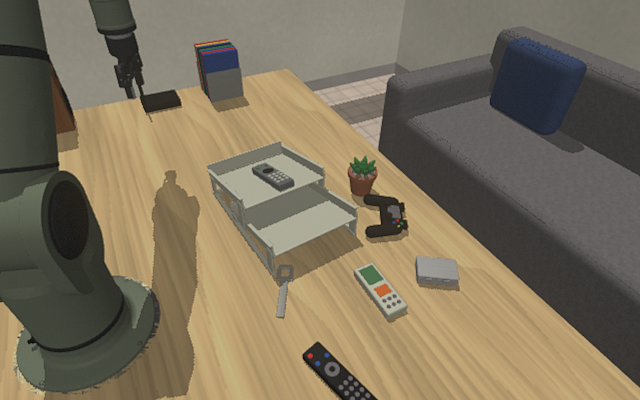

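The scene view shows the tiers at about (375,195), with the open front facing left (−y). The TV remote is at (200,160), the aircon remote at (236,219) and the box remote at (391,187). The opener is at (280,165), just ahead of the tray front. The side view agrees.

```bash
cat > h.py <<'E'
import numpy as np,cv2
from workcell import bot,grab_frame
def K(f): return 200/np.tan(np.radians(f["vertical_fov"])/2)
def cast(f,px,z):
    R=np.array(f["R"]);t=np.array(f["t"]);k=K(f);px=np.atleast_2d(px).astype(float)
    d=np.c_[(px[:,0]-f["cx"])/k,(px[:,1]-f["cy"])/k,np.ones(len(px))]@R
    c=-R.T@t; return c+d*((z-c[2])/d[:,2])[:,None]
def proj(f,X):
    Y=np.atleast_2d(X)@np.array(f["R"]).T+np.array(f["t"]); return Y[:,:2]/Y[:,2:]*K(f)+[f["cx"],f["cy"]]
def rect(f,mask,roi,z):
    m=np.zeros(mask.shape,np.uint8);x0,y0,x1,y1=roi;m[y0:y1,x0:x1]=mask[y0:y1,x0:x1]*255
    m=cv2.morphologyEx(m,cv2.MORPH_CLOSE,np.ones((9,9),np.uint8))
    c=max(cv2.findContours(m,cv2.RETR_EXTERNAL,cv2.CHAIN_APPROX_NONE)[0],key=cv2.contourArea)
    P=cast(f,c[:,0],z)[:,:2]
    (cx,cy),(w,h),a=cv2.minAreaRect((P*1000).astype(np.float32))
    if w<h: w,h,a=h,w,a+90
    return [round(cx),round(cy),round(w),round(h),round((a+90)%180-90,1)]
E
python3 - <<'E'
from h import *
f=grab_frame("scene");im=f["image"].astype(int);mx=im.max(2);mn=im.min(2)
print("tv",rect(f,mx<70,(155,140,245,180),.015))
yb=(im[:,:,0]-im[:,:,2])
print("ac",rect(f,(yb<25)|(im[:,:,1]>im[:,:,0]+10)|(yb>110),(200,202,272,238),.016))
for n,s in(("scene",(270,130,470,255)),("side",(200,130,370,300))):
    g=grab_frame(n);x0,y0,x1,y1=s
    cv2.imwrite(f"pics/{n}_c.png",cv2.resize(g["image"][y0:y1,x0:x1,::-1],None,fx=3.5,fy=3.5,interpolation=cv2.INTER_CUBIC))
E
```

```text
tv [426, -349, 179, 59, -74.3]
ac [616, -207, 152, 66, -89.9]
```

View pics/scene_c.png

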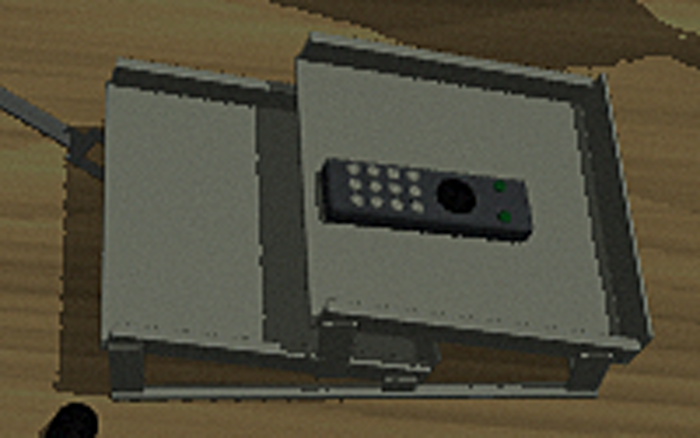

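View pics/side_c.png

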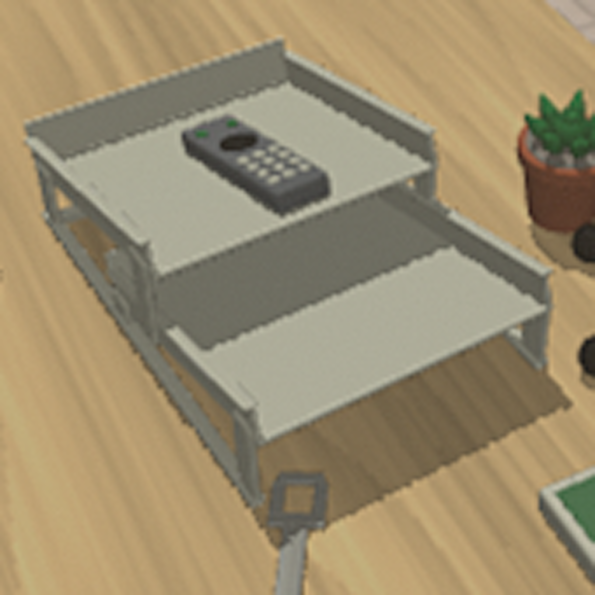

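The scene crop shows the lower floor's front edge from (107,84) to (105,338) and the upper front edge from (298,60) to (320,318). The side crop shows the lower front edge from (262,437) to (545,302) and the upper one from (158,276) to (435,180).

```bash
python3 - <<'E'
from h import *
for n,o,L,U in(("scene",(270,130),[(107,84),(105,338)],[(298,60),(320,318)]),("side",(200,130),[(262,437),(545,302)],[(158,276),(435,180)])):
    f=grab_frame(n)
    for nm,p,z in(("low",L,.073),("up",U,.1075)):
        P=cast(f,np.array(p)/3.5+o,z)[:,:2]*1000; d=P[1]-P[0]
        print(n,nm,P.round().tolist(),"mid",P.mean(0).round(),"len",np.hypot(*d).round(),"slope yaw",np.degrees(np.arctan2(d[1],d[0])).round(1)+90)
# box remote
f=grab_frame("scene");im=f["image"].astype(int)
print("box",rect(f,(im.max(2)<75),(358,173,424,201),.115))
E
```

```text
scene low [[418.0, -48.0], [653.0, -22.0]] mid [536. -35.] len 237.0 slope yaw 96.2
scene up [[406.0, 105.0], [641.0, 133.0]] mid [524. 119.] len 237.0 slope yaw 96.9
side low [[418.0, -46.0], [656.0, -19.0]] mid [537. -33.] len 240.0 slope yaw 96.4
side up [[401.0, 98.0], [631.0, 106.0]] mid [516. 102.] len 229.0 slope yaw 92.1
box [536, 203, 161, 59, 87.8]
```

Request:
arm_command([
  [[22, -38, 0], -0.044, -1],
  [[22, -38, 0], -0.044, -1],
  [[22, -38, 0], -0.044, -1],
  [[22, -38, 0], -0.044, -1],
  [[22, -38, 0], -0.044, -1],
  [[22, -38, 0], -0.044, -1],
  [[22, -38, 0], -0.044, -1],
  [[22, -38, 0], -0.044, -1],
  [[22, -38, 0], -0.044, -1],
  [[22, -38, 0], -0.044, -1],
  [[22, -38, 0], -0.044, -1],
  [[22, -38, 0], -0.044, -1],
  [[-8, -38, 0], -0.044, -1],
  [[-8, -38, 0], -0.044, -1],
  [[-8, -38, 0], -0.044, -1],
  [[-8, -38, 0], -0.044, -1],
  [[-8, -38, 0], -0.044, -1],
  [[-8, -38, 0], -0.044, -1],
  [[-8, -38, 0], -0.044, -1],
  [[-8, -38, 0], -0.044, -1],
], newtons=20)

```text
clock: 2.45
position: [0.4572, -0.192, 0.2315]
tool_rot: [3.141, 0.0, 1.835]
force: [0.7, 0.0, -1.9]
grip_width: 0.0856
finger_force: 0.0
```

Request:
arm_command([
  [[-8, -38, -10], 0, -1],
  [[-8, -38, -10], 0, -1],
  [[-8, -38, -10], 0, -1],
  [[-8, -38, -10], 0, -1],
  [[0, 0, 0], 0, -1],
])

```text
clock: 2.95
position: [0.423, -0.3471, 0.1903]
tool_rot: [-3.139, 0.001, 1.831]
force: [0.1, 0.4, 1.0]
grip_width: 0.0853
finger_force: 0.0
```

```bash
python3 - <<'E'
from h import *
f=grab_frame("wrist");cv2.imwrite("pics/w1.png",f["image"][:,:,::-1])
s=bot.observe();print(s["position"],s["tool_rot"],s["clock"])
im=f["image"].astype(int)
print("tv",rect(f,im.max(2)<70,(0,0,640,330),.018), proj(f,[[.426,-.349,.02]]))
E
```

```text
[ 0.42422631 -0.34462198  0.1906901 ] [-3.14033878e+00 -3.47754940e-05  1.83293596e+00] 3.0
tv [424, -349, 173, 46, -74.4] [[325.19843329 182.01740616]]
```

View pics/w1.png

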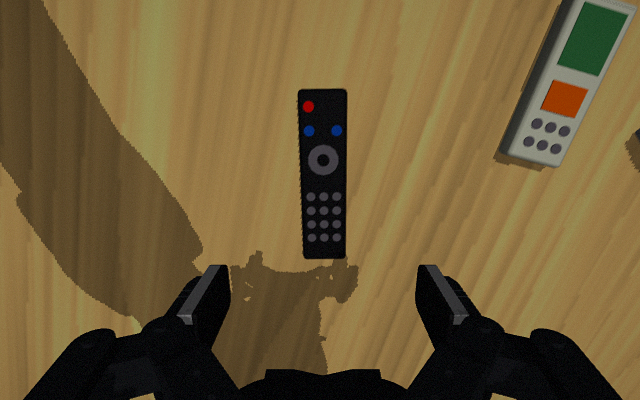

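The TV remote sits at (322,174), between and ahead of the fingers, at world (424,−349) with axis 105.6°. I'll descend and grip.

Request:
arm_command([
  [[0, -5, -30], 0.01, -0.4],
  [[0, 0, -40], 0, -0.4],
  [[0, 0, -40], 0, -0.4],
  [[0, 0, -40], 0, -0.4],
  [[0, 0, -20], 0, -0.4],
  [[0, 0, -10], 0, -0.4],
  [[0, 0, -7], 0, -0.4],
  [[0, 0, 0], 0, -0.4],
  [[0, 0, 0], 0, 0.6],
  [[0, 0, 0], 0, 1],
  [[0, 0, 0], 0, 1],
  [[0, 0, 0], 0, 1],
  [[0, 0, 0], 0, 1],
], newtons=25)

```text
clock: 4.3
position: [0.4261, -0.3478, 0.0054]
tool_rot: [3.14, 0.001, 1.847]
force: [-2.0, 1.2, 7.9]
grip_width: 0.0455
finger_force: 26.9
```

Request:
arm_command([
  [[0, 0, 10], 0, 1],
  [[0, 0, 40], 0, 1],
  [[0, 0, 45], 0, 1],
  [[0, 0, 45], 0, 1],
  [[6, 36, 0], -0.016, 1],
  [[6, 40, 0], -0.02, 1],
  [[6, 40, 0], -0.02, 1],
  [[6, 40, 0], -0.02, 1],
  [[6, 40, 0], -0.02, 1],
  [[6, 40, 0], -0.02, 1],
  [[6, 40, 0], -0.02, 1],
  [[6, 40, 0], -0.02, 1],
  [[6, 40, 0], -0.008, 1],
  [[0, 0, 0], 0, 1],
  [[0, 0, 0], 0, 1],
])

```text
clock: 5.8
position: [0.4796, 0.0092, 0.1449]
tool_rot: [3.141, -0.0, 1.685]
force: [0.1, -1.3, -2.0]
grip_width: 0.0453
finger_force: 26.8
```

```bash
python3 - <<'E'
from h import *
f=grab_frame("wrist");g=grab_frame("side")
cv2.imwrite("pics/w2.png",np.hstack([f["image"],g["image"]])[:,:,::-1][:, :, :].repeat(1,0)) 
im=cv2.imread("pics/w2.png");cv2.imwrite("pics/w2.png",np.vstack([im[:,:640],im[:,640:]])[:, :][::1][:600] if 0 else cv2.resize(np.vstack([im[:,:640],im[:,640:]]),(480,600),interpolation=cv2.INTER_AREA))
s=bot.observe();print(s["position"],s["tool_rot"],s["force"],s["clock"])
E
```

```text
[0.47952626 0.00753202 0.14478849] [3.14109233e+00 1.08536126e-04 1.68175527e+00] [-0.59217171 -0.15071854 -1.93971947] 5.9
```

View pics/w2.png

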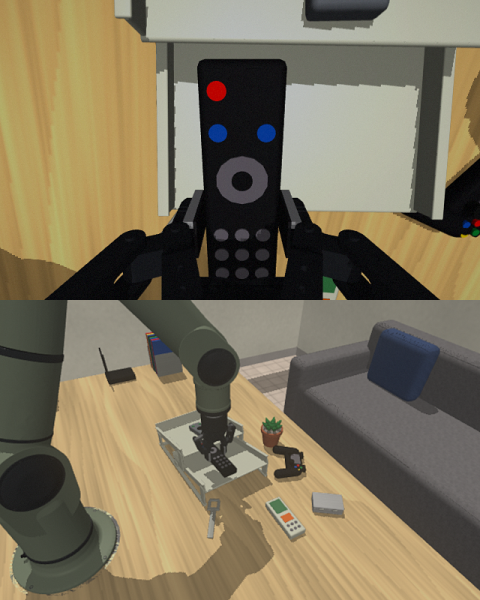

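The remote is held level and parallel to the tray walls, with its leading end just short of the upper tier. I'll lower it until it pivots onto the slope.

Request:
arm_command([
  [[0, 0, -20], 0, 1],
  [[0, 0, -25], 0, 1],
  [[0, 0, -10], 0, 1],
  [[0, 0, -5], 0, 1],
  [[0, 0, -4], 0, 1],
  [[0, 0, -3], 0, 1],
  [[0, 0, 0], 0, 1],
], newtons=20)

```text
clock: 6.6
position: [0.4799, 0.0083, 0.0776]
tool_rot: [3.141, -0.0, 1.683]
force: [-0.4, 0.2, 3.8]
grip_width: 0.045
finger_force: 27.3
```

Request:
arm_command([
  [[0, 0, -2], 0, 1],
  [[0, 0, -2], 0, 1],
  [[0, 0, 0], 0, 1],
])

```text
clock: 6.9
position: [0.4799, 0.0091, 0.0736]
tool_rot: [3.141, -0.001, 1.683]
force: [-0.7, 5.0, 4.5]
grip_width: 0.0456
finger_force: 27.8
```

Request:
arm_command([
  [[0, 0, -2], 0, 1],
  [[0, 0, -1], 0, 1],
  [[0, 0, -1], 0, 1],
  [[0, 0, 0], 0, 1],
])

```text
clock: 7.3
position: [0.4799, 0.0093, 0.0697]
tool_rot: [3.141, -0.001, 1.684]
force: [-1.1, 5.0, 4.8]
grip_width: 0.0452
finger_force: 28.2
```

```bash
python3 - <<'E'
from h import *
f=grab_frame("wrist");g=grab_frame("side")
cv2.imwrite("pics/w3.png",cv2.resize(np.vstack([f["image"],cv2.resize(g["image"][180:360,200:488],(640,400),interpolation=cv2.INTER_CUBIC)])[:,:,::-1],(480,600),interpolation=cv2.INTER_AREA))
s=bot.observe();print(s["position"],s["force"],s["clock"])
E
```

```text
[0.47994104 0.00919474 0.06975888] [-1.98934693  4.44241716  4.07840242] 7.4
```

View pics/w3.png

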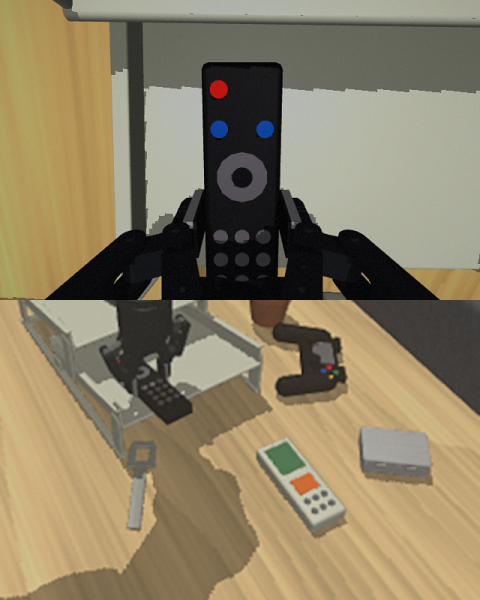

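It is tilting onto the slope with the overhang out front, and the force stays low. I'll lower it the last bit, release and rise.

Request:
arm_command([
  [[0, 0, -1], 0, 1],
  [[0, 0, -1], 0, 1],
  [[0, 0, 0], 0, 1],
])

```text
clock: 7.7
position: [0.4799, 0.0093, 0.0677]
tool_rot: [3.141, -0.001, 1.684]
force: [-0.7, 6.3, 5.1]
grip_width: 0.0457
finger_force: 28.4
```

Request:
arm_command([
  [[0, 0, 0], 0, 0],
  [[0, 0, 0], 0, -0.3],
  [[0, 0, 0], 0, -0.5],
  [[0, 0, 1], 0, -0.5],
  [[0, 0, 20], 0, -0.5],
  [[0, 0, 40], 0, -0.5],
  [[0, 0, 0], 0, -0.5],
])

```text
clock: 8.4
position: [0.4813, 0.0081, 0.1317]
tool_rot: [3.137, -0.0, 1.682]
force: [-0.1, -0.3, -0.6]
grip_width: 0.0639
finger_force: 0.0
```

```bash
python3 - <<'E'
from h import *
f=grab_frame("wrist");g=grab_frame("scene")
cv2.imwrite("pics/w4.png",cv2.resize(np.vstack([f["image"],cv2.resize(g["image"][120:320,150:470],(640,400),interpolation=cv2.INTER_CUBIC)])[:,:,::-1],(480,600),interpolation=cv2.INTER_AREA))
s=bot.observe();print(s["position"],s["force"],s["clock"],s["grip_width"])
E
```

```text
[0.47997376 0.00863304 0.12890749] [ 0.00722188 -0.56832137  0.13806819] 8.5 0.0640229498967342
```

View pics/w4.png

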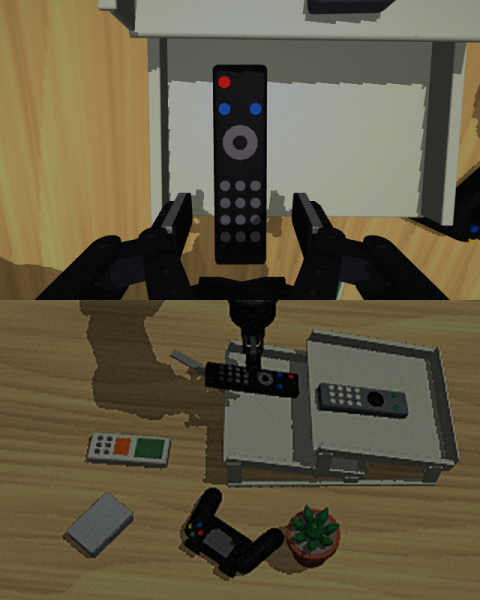

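It lies flat on the slope, parallel to the walls, with its tail overhanging. I'll go behind it with nearly closed fingers, for a two-point push.

Request:
arm_command([
  [[3, -28, 5], 0, 0],
  [[3, -30, 0], 0, 0.65],
  [[3, -30, 0], 0, 0.65],
  [[3, -26, 0], 0, 0.65],
  [[0, 0, -15], 0, 0.65],
  [[0, 0, -20], 0, 0.65],
  [[0, 0, -3], 0, 0.65],
  [[-0.9, 8, -2], 0, 0.65],
  [[-0.9, 8, -2], 0, 0.65],
  [[-0.9, 8, -2], 0, 0.65],
  [[-0.9, 8, -2], 0, 0.65],
  [[0, 0, 0], 0, 0.65],
])

```text
clock: 9.7
position: [0.488, -0.0719, 0.0873]
tool_rot: [-3.142, -0.001, 1.685]
force: [-0.2, 0.5, 1.0]
grip_width: 0.0151
finger_force: 0.0
```

Request:
arm_command([
  [[-0.9, 8, -2], 0, 0.65],
  [[-0.9, 8, -2], 0, 0.65],
  [[-0.9, 8, -2], 0, 0.65],
  [[-0.9, 8, -2], 0, 0.65],
  [[-0.9, 8, -2], 0, 0.65],
  [[-0.9, 8, -2], 0, 0.65],
  [[-0.9, 8, -2], 0, 0.65],
  [[-0.9, 8, -2], 0, 0.65],
  [[-0.9, 8, -2], 0, 0.65],
  [[0, 0, 0], 0, 0.65],
])

```text
clock: 10.7
position: [0.4796, -0.0003, 0.0689]
tool_rot: [-3.141, -0.0, 1.684]
force: [0.8, -0.1, -0.5]
grip_width: 0.0151
finger_force: 0.0
```

```bash
cat >> h.py <<'E'
def trail(f,mask,roi,face):
    """mask centroid/edges in px for a check of alignment"""
    m=np.zeros(mask.shape,np.uint8);x0,y0,x1,y1=roi;m[y0:y1,x0:x1]=mask[y0:y1,x0:x1]*255
    c=max(cv2.findContours(m,cv2.RETR_EXTERNAL,cv2.CHAIN_APPROX_NONE)[0],key=cv2.contourArea)
    return cv2.minAreaRect(c)
E
python3 - <<'E'
from h import *
s=bot.observe();print(s["position"],s["force"],s["clock"])
f=grab_frame("wrist");im=f["image"].astype(int)
m=im.max(2)<60
for r in range(20,330,20):
    e=np.flatnonzero(np.diff(m[r].astype(int)));print(r,e[:14])
E
```

```text
[ 4.79618627e-01 -2.84577362e-04  6.89342451e-02] [ 0.78863101 -0.05230179 -0.54938298] 10.7
20 [168 189 272 378]
40 [168 190 273 378]
60 [169 190 273 378]
80 [170 190 273 286 304 316 334 347 364 377]
100 [171 190 273 377]
120 [171 191 274 285 305 315 335 345 365 376]
140 [172 191 274 376]
160 [172 191 274 286 305 315 335 345 364 376]
180 [172 192 274 375]
200 [173 192 274 291 299 321 329 350 359 375]
220 [173 192 274 375]
240 [174 193 275 374]
260 [174 193 291 293 295 296 297 298 301 307 337 343 345 346]
280 [174 194 272 287 289 290 291 292 297 298 299 307 337 345]
300 [175 194 262 296 298 306 338 383]
320 [175 305 339 455]
```

The push is straight, and the remote edges stay symmetric in the wrist view. Next is the final approach to the stop.

Request:
arm_command([
  [[-0.5, 4, -0.8], 0, 0.65],
  [[-0.5, 4, -0.8], 0, 0.65],
  [[-0.5, 4, -1], 0, 0.65],
  [[-0.2, 2, -0.5], 0, 0.65],
  [[0, 0, 0], 0, 0.65],
])

```text
clock: 11.25
position: [0.4781, 0.0128, 0.0661]
tool_rot: [-3.141, -0.0, 1.683]
force: [0.1, -0.6, 0.5]
grip_width: 0.015
finger_force: 0.0
```

Request:
arm_command([
  [[-0.2, 2, -0.5], 0, 0.65],
  [[-0.1, 1, -0.25], 0, 0.65],
  [[0, 0, 0], 0, 0.65],
])

```text
clock: 11.55
position: [0.4779, 0.0155, 0.0654]
tool_rot: [-3.142, -0.0, 1.683]
force: [0.1, -0.9, 0.6]
grip_width: 0.0149
finger_force: 0.0
```

Request:
arm_command([
  [[-0.1, 1, -0.25], 0, 0.65],
  [[-0.1, 1, -0.25], 0, 0.65],
  [[0, 0, 0], 0, 0.65],
])

```text
clock: 11.85
position: [0.4777, 0.0175, 0.0649]
tool_rot: [-3.142, -0.0, 1.683]
force: [-0.3, -0.7, 0.0]
grip_width: 0.0151
finger_force: 0.0
```

Request:
arm_command([
  [[-0.1, 1, -0.2], 0, 0.65],
  [[-0.1, 1, -0.2], 0, 0.65],
  [[0, 0, 0], 0, 0.65],
])

```text
clock: 12.15
position: [0.4775, 0.0193, 0.0645]
tool_rot: [-3.141, 0.0, 1.683]
force: [-0.1, -1.6, -0.4]
grip_width: 0.0149
finger_force: 0.6
```

Request:
arm_command([
  [[-0.1, 1, -0.2], 0, 0.65],
  [[-0.1, 1, -0.2], 0, 0.65],
  [[0, 0, 0], 0, 0.65],
])

```text
clock: 12.45
position: [0.4775, 0.0198, 0.0644]
tool_rot: [3.141, 0.002, 1.681]
force: [-0.7, -12.9, 5.5]
grip_width: 0.0151
finger_force: 6.8
```

Request:
arm_command([
  [[-0.1, 1, -0.2], 0, 0.65],
  [[0, 0, 0], 0, 0.65],
])

```text
clock: 12.65
position: [0.4775, 0.0199, 0.0643]
tool_rot: [3.141, 0.003, 1.68]
force: [-0.4, -18.9, 9.1]
grip_width: 0.0149
finger_force: 9.9
```

The remote is firmly home: contact at p≈60 against a predicted 59.3, with 19 N. I'll back off and go above the aircon remote.

Request:
arm_command([
  [[1, -8, 2], 0, 0.65],
  [[2, -15, 5], 0, 0.65],
  [[0, 0, 40], 0, -1],
  [[0, 0, 50], 0, -1],
  [[17, -22, 10], -0.014, -1],
  [[20, -26, 0], -0.014, -1],
  [[20, -28, 0], -0.014, -1],
  [[20, -28, 0], -0.014, -1],
  [[20, -28, 0], -0.014, -1],
  [[20, -28, 0], -0.014, -1],
  [[14, -28, 0], -0.014, -1],
  [[0, -16, 0], -0.012, -1],
  [[0, 0, 0], 0, -1],
  [[0, 0, 0], 0, -1],
])

```text
clock: 14.05
position: [0.6106, -0.2046, 0.171]
tool_rot: [-3.141, -0.001, 1.572]
force: [0.2, 0.7, -0.2]
grip_width: 0.0851
finger_force: 0.0
```

```bash
python3 - <<'E'
from h import *
s=bot.observe();print(s["position"],s["tool_rot"],s["clock"])
f=grab_frame("wrist");im=f["image"].astype(int)
cv2.imwrite("pics/w5.png",f["image"][:,:,::-1])
p=proj(f,[[.616,-.207,.02]])[0];print(p)
yb=im[:,:,0]-im[:,:,2]
m=((yb<25)&(im.max(2)>90))|(im[:,:,1]>im[:,:,0]+15)|(yb>110)
x,y=p.astype(int);print("ac",rect(f,m,(max(x-75,0),max(0,y-150),x+75,y+110),.02))
E
```

```text
[ 0.61063138 -0.2045533   0.1709665 ] [-3.14119673e+00 -5.29942313e-04  1.57243990e+00] 14.05
[328.05133071 187.48288345]
ac [614, -205, 143, 54, -89.5]
```

View pics/w5.png

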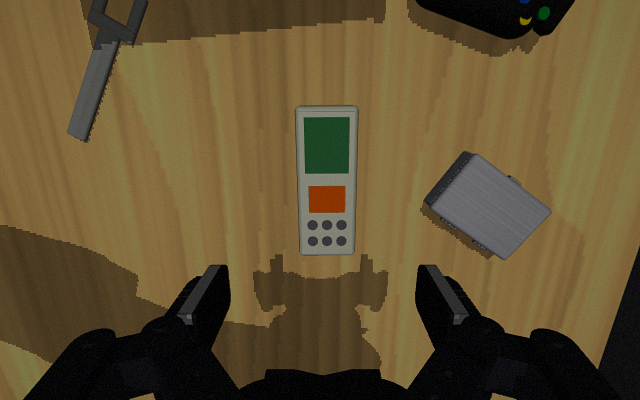

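The aircon remote is centred at (327,180), world (614,−205), axis 90.5°. The tin is clear to the right.

Request:
arm_command([
  [[3, 0, -30], 0.007, -0.8],
  [[0, 0, -40], 0, -0.8],
  [[0, 0, -40], 0, -0.8],
  [[0, 0, -30], 0, -0.8],
  [[0, 0, -15], 0, -0.8],
  [[0, 0, -10], 0, -0.8],
  [[0, 0, 0], 0, -0.8],
  [[0, 0, 0], 0, 0],
  [[0, 0, 0], 0, 1],
  [[0, 0, 0], 0, 1],
  [[0, 0, 0], 0, 1],
  [[0, 0, 0], 0, 1],
], newtons=25)

```text
clock: 15.3
position: [0.615, -0.2047, 0.0075]
tool_rot: [3.14, 0.0, 1.58]
force: [-1.1, 0.9, 7.5]
grip_width: 0.0548
finger_force: 26.7
```

Request:
arm_command([
  [[0, 0, 10], 0, 1],
  [[0, 0, 40], 0, 1],
  [[0, 0, 45], 0, 1],
  [[0, 0, 45], 0, 1],
  [[-4.5, 32, 0], 0.015, 1],
  [[-4.5, 32, 0], 0.015, 1],
  [[-4.5, 32, 0], 0.015, 1],
  [[-4.5, 32, 0], 0.015, 1],
  [[-4.5, 32, 0], 0.015, 1],
  [[-4.5, 32, 0], 0.015, 1],
  [[-4.5, 32, 0], 0.013, 1],
  [[0, 0, -20], 0, 1],
  [[0, 0, -25], 0, 1],
  [[0, 0, -8], 0, 1],
  [[0, 0, 0], 0, 1],
])

```text
clock: 16.8
position: [0.5823, 0.0192, 0.0929]
tool_rot: [-3.14, 0.0, 1.682]
force: [0.6, -0.4, -1.6]
grip_width: 0.0551
finger_force: 27.8
```

Request:
arm_command([
  [[0, 0, -5], 0, 1],
  [[0, 0, -4], 0, 1],
  [[0, 0, -4], 0, 1],
  [[0, 0, 0], 0, 1],
], newtons=20)

```text
clock: 17.2
position: [0.583, 0.0194, 0.08]
tool_rot: [3.141, 0.0, 1.683]
force: [-0.1, 0.5, 2.2]
grip_width: 0.0553
finger_force: 28.3
```

Contact came at 80 mm, as predicted. I'll pivot it down.

Request:
arm_command([
  [[0, 0, -2], 0, 1],
  [[0, 0, -2], 0, 1],
  [[0, 0, -2], 0, 1],
  [[0, 0, -1.5], 0, 1],
  [[0, 0, 0], 0, 1],
])

```text
clock: 17.7
position: [0.583, 0.0204, 0.0727]
tool_rot: [3.141, -0.001, 1.683]
force: [-1.0, 6.2, 4.7]
grip_width: 0.0551
finger_force: 29.2
```

Request:
arm_command([
  [[0, 0, -1], 0, 1],
  [[0, 0, -1], 0, 1],
  [[0, 0, 0], 0, 1],
])

```text
clock: 18.0
position: [0.583, 0.0206, 0.0708]
tool_rot: [3.141, -0.001, 1.684]
force: [-0.6, 5.4, 5.1]
grip_width: 0.0553
finger_force: 29.5
```

Request:
arm_command([
  [[0, 0, -1], 0, 1],
  [[0, 0, 0], 0, 0],
  [[0, 0, 0], 0, -0.4],
  [[0, 0, 0], 0, -0.65],
  [[0, 0, 1], 0, -0.65],
  [[0, 0, 20], 0, -0.65],
  [[0, 0, 39], 0, -0.65],
  [[3, -27, 5], 0, -0.2],
  [[3, -27, 0], 0, 0.53],
  [[3, -27, 0], 0, 0.53],
  [[3.4, -27, 0], 0, 0.53],
  [[0, 0, 0], 0, 0.53],
])

```text
clock: 19.2
position: [0.5949, -0.093, 0.1348]
tool_rot: [3.141, 0.002, 1.678]
force: [-0.3, 0.4, 0.3]
grip_width: 0.0198
finger_force: 0.0
```

```bash
python3 - <<'E'
from h import *
s=bot.observe();print(s["position"],s["tool_rot"],s["clock"])
f=grab_frame("scene");im=f["image"].astype(int)
e=proj(f,[[.5887+.111*.022,-.0282-.022,.078+.01],[.583,.0195,.085],[.575,.09,.065]]);print(e.round())
for n in("scene","side"):
    f=grab_frame(n);im=f["image"].astype(int);m=(im[:,:,1]>im[:,:,0]+15)
    p=proj(f,[.579,.055,.075])[0].astype(int)
    w=np.zeros(m.shape,np.uint8);w[p[1]-25:p[1]+25,p[0]-35:p[0]+35]=1
    y,x=np.nonzero(m*w);print(n,p,len(x),x.mean(),y.mean(),x.min(),x.max(),y.min(),y.max())
f=grab_frame("wrist");cv2.imwrite("pics/w6.png",f["image"][:,:,::-1])
E
```

```text
[ 0.59489043 -0.09300968  0.13475336] [3.14140836e+00 2.07317909e-03 1.67800309e+00] 19.2
[[292. 202.]
 [319. 202.]
 [345. 206.]]
scene [332 204] 235 333.2723404255319 204.05106382978724 324 342 197 211
side [316 207] 135 314.5925925925926 206.68148148148148 304 325 201 212
```

View pics/w6.png

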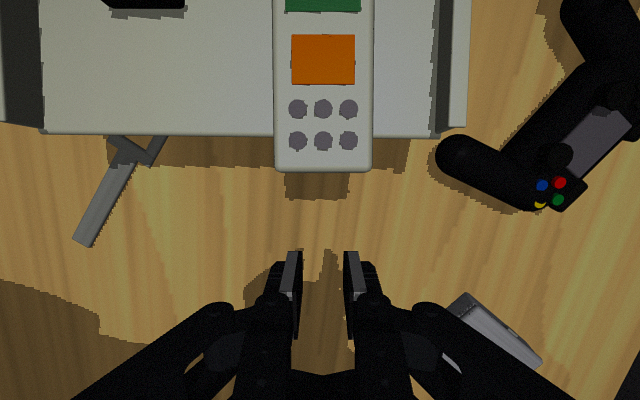

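It is square to the tray, with its tail edge at row 170 and the fingers centred behind it. Pushing.

Request:
arm_command([
  [[0, 0, -15], 0, 0.53],
  [[0, 0, -20], 0, 0.53],
  [[0, 0, -3], 0, 0.53],
  [[-0.9, 8, -2], 0, 0.53],
  [[-0.9, 8, -2], 0, 0.53],
  [[-0.9, 8, -2], 0, 0.53],
  [[-0.9, 8, -2], 0, 0.53],
  [[-0.9, 8, -2], 0, 0.53],
  [[-0.9, 8, -2], 0, 0.53],
  [[-0.9, 8, -2], 0, 0.53],
  [[-0.9, 8, -2], 0, 0.53],
  [[-0.9, 8, -2], 0, 0.53],
  [[0, 0, 0], 0, 0.53],
])

```text
clock: 20.7
position: [0.5867, -0.015, 0.078]
tool_rot: [-3.141, -0.001, 1.684]
force: [0.9, 0.7, -0.6]
grip_width: 0.0199
finger_force: 0.0
```

Request:
arm_command([
  [[-0.9, 8, -2], 0, 0.53],
  [[-0.9, 8, -2], 0, 0.53],
  [[-0.9, 8, -2], 0, 0.53],
  [[-0.9, 8, -2], 0, 0.53],
  [[-0.9, 8, -2], 0, 0.53],
  [[-0.9, 8, -2], 0, 0.53],
  [[-0.9, 8, -2], 0, 0.53],
  [[-0.9, 8, -2], 0, 0.53],
  [[0, 0, 0], 0, 0.53],
])

```text
clock: 21.6
position: [0.5795, 0.0489, 0.0621]
tool_rot: [-3.141, -0.001, 1.684]
force: [0.2, 0.2, -0.6]
grip_width: 0.0202
finger_force: 0.0
```

Request:
arm_command([
  [[-0.4, 4, -1.2], 0, 0.53],
  [[-0.3, 3, -0.8], 0, 0.53],
  [[-0.2, 2, -0.5], 0, 0.53],
  [[0, 0, 0], 0, 0.53],
])

```text
clock: 22.0
position: [0.5789, 0.0567, 0.0599]
tool_rot: [-3.142, -0.0, 1.683]
force: [-0.2, -0.4, 0.5]
grip_width: 0.0203
finger_force: 0.0
```

Request:
arm_command([
  [[-0.1, 1, -0.2], 0, 0.53],
  [[-0.1, 1, -0.2], 0, 0.53],
  [[0, 0, 0], 0, 0.53],
])

```text
clock: 22.3
position: [0.5787, 0.0585, 0.0595]
tool_rot: [-3.142, -0.0, 1.683]
force: [0.3, -0.4, -0.3]
grip_width: 0.0205
finger_force: 0.0
```

Request:
arm_command([
  [[-0.1, 1, -0.2], 0, 0.53],
  [[-0.1, 1, -0.2], 0, 0.53],
  [[0, 0, 0], 0, 0.53],
])

```text
clock: 22.6
position: [0.5786, 0.0594, 0.0593]
tool_rot: [3.141, 0.001, 1.682]
force: [-0.8, -6.3, 2.9]
grip_width: 0.02
finger_force: 3.2
```

Request:
arm_command([
  [[-0.1, 1, -0.2], 0, 0.53],
  [[-0.1, 1, -0.2], 0, 0.53],
  [[0, 0, 0], 0, 0.53],
])

```text
clock: 22.9
position: [0.5786, 0.0596, 0.0592]
tool_rot: [3.141, 0.003, 1.681]
force: [-1.5, -14.9, 6.9]
grip_width: 0.02
finger_force: 7.9
```

Request:
arm_command([
  [[1, -8, 2], 0, 0.53],
  [[1, -12, 4], 0, 0.53],
  [[0, 0, 40], 0, 0.53],
  [[0, 0, 45], 0, 0.53],
  [[-15, 0, 25], 0, 0.6],
  [[-20, 0, 0], 0, 0.6],
  [[0, 0, 0], 0, 0.6],
])

```text
clock: 23.6
position: [0.5439, 0.0421, 0.1757]
tool_rot: [3.141, -0.001, 1.682]
force: [0.2, -0.4, 0.9]
grip_width: 0.0172
finger_force: 0.0
```

```bash
python3 - <<'E'
from h import *
s=bot.observe();print(s["position"],s["tool_rot"],s["clock"])
# box outline in scene view, cast to slope plane (top face) -> upper-tier coords
th=.244;a=np.radians(96.4);d=np.array([np.cos(a),np.sin(a),0]);k=np.array([0,0,1.])
ex=d*np.cos(th)-k*np.sin(th);ez=d*np.sin(th)+k*np.cos(th);ey=np.cross(ez,ex)
lf=np.array([.537,-.034,.073]);us=lf+ex*.245+ex*.14+ez*.068
def onplane(f,px,h,o):
    A=cast(f,px,.5);c=-np.array(f["R"]).T@np.array(f["t"]);D=A-c
    P=c+D*(((o+ez*h-c)@ez)/(D@ez))[:,None]; return (P-o)@np.c_[ex,ey,ez]
for n in("scene","side"):
    f=grab_frame(n);im=f["image"].astype(int)
    p=proj(f,us-ex*.15+ez*.02)[0].astype(int)
    m=np.zeros(im.shape[:2],np.uint8);m[p[1]-30:p[1]+30,p[0]-50:p[0]+50]=255
    m[im.max(2)>(75 if n=="scene" else 95)]=0
    m=cv2.morphologyEx(m,cv2.MORPH_CLOSE,np.ones((9,9)));m=cv2.morphologyEx(m,cv2.MORPH_OPEN,np.ones((5,5)))
    for c in cv2.findContours(m,cv2.RETR_EXTERNAL,cv2.CHAIN_APPROX_NONE)[0]:
        if cv2.contourArea(c)<200: continue
        Q=onplane(f,c[:,0],.015,us)*1000
        r=cv2.minAreaRect(Q[:,:2].astype(np.float32));print(n,np.round(r[0]),np.round(r[1]),round(r[2],1),Q[:,:2].min(0).round(),Q[:,:2].max(0).round())
E
```

```text
[0.54386659 0.04207247 0.17573529] [ 3.14120539e+00 -1.14114740e-03  1.68245726e+00] 23.6
scene [-180.  -15.] [189. 220.] 87.3 [-295. -104.] [-69.  83.]
scene [-47.  69.] [142. 105.] 80.3 [-93.  -8.] [ 17. 130.]
side [-124.  -70.] [181. 333.] 56.7 [-290. -223.] [12. 25.]
```

Request:
arm_command([
  [[-5, 27, 20], 0, 0.6],
  [[-5, 27, 25], 0, 0.6],
  [[-5, 27, 20], 0, 0.6],
  [[-4, 27, 0], 0, 0.6],
  [[0, 0, 0], 0, 0.6],
  [[0, 0, 0], 0, 0.6],
])

```text
clock: 24.3
position: [0.5266, 0.1505, 0.2394]
tool_rot: [-3.141, 0.001, 1.684]
force: [0.2, -0.5, -0.1]
grip_width: 0.0172
finger_force: 0.0
```

```bash
cat >> h.py <<'E'
th=.244;a=np.radians(96.4);d=np.array([np.cos(a),np.sin(a),0]);kz=np.array([0,0,1.])
ex=d*np.cos(th)-kz*np.sin(th);ez=d*np.sin(th)+kz*np.cos(th);ey=np.cross(ez,ex)
lf=np.array([.537,-.034,.073]);ls=lf+ex*.245;us=ls+ex*.14+ez*.068
def onplane(f,px,h,o):
    A=cast(f,px,.5);c=-np.array(f["R"]).T@np.array(f["t"]);D=A-c
    P=c+D*(((o+ez*h-c)@ez)/(D@ez))[:,None]; return (P-o)@np.c_[ex,ey,ez]*1000
E
python3 - <<'E'
from h import *
s=bot.observe();print(s["position"],s["tool_rot"],s["clock"])
f=grab_frame("wrist");im=f["image"].astype(int);cv2.imwrite("pics/w7.png",f["image"][:,:,::-1])
print(proj(f,[us-ex*.06+ez*.02,us-ex*.225+ez*.02,us]).round())
q=proj(f,us-ex*.12+ez*.02)[0].astype(int);print(im[q[1],q[0]])
for th_ in(60,80,100):
    m=(im.max(2)<th_).astype(np.uint8)*255;m[270:]=0
    for c in cv2.findContours(m,cv2.RETR_EXTERNAL,cv2.CHAIN_APPROX_NONE)[0]:
        if cv2.contourArea(c)<1500: continue
        Q=onplane(f,c[:,0],.02,us);r=cv2.minAreaRect(Q[:,:2].astype(np.float32))
        print(th_,cv2.boundingRect(c),np.round(r[0]),np.round(r[1]),round(r[2],1))
E
```

```text
[0.52660314 0.15048748 0.23936702] [-3.14119087e+00  5.85517406e-04  1.68364605e+00] 24.3
[[310.   1.]
 [310. 204.]
 [311. -60.]]
[68 73 79]
60 (244, 227, 62, 43) [-264.   31.] [53. 37.] 89.9
60 (529, 193, 96, 77) [-249. -226.] [80. 65.] 88.5
60 (498, 178, 80, 74) [-223. -186.] [48. 71.] 57.5
60 (445, 0, 20, 230) [-153. -120.] [  8. 187.] 89.3
60 (167, 0, 16, 226) [-152.  112.] [ 10. 184.] 89.2
80 (242, 227, 64, 43) [-263.   32.] [37. 54.] 0.1
80 (490, 178, 137, 92) [-242. -213.] [ 78. 116.] 0.1
80 (294, 18, 60, 200) [-155.  -12.] [162.  47.] 1.3
80 (445, 0, 20, 231) [-153. -118.] [ 12. 188.] 89.4
80 (167, 0, 17, 228) [-152.  112.] [ 10. 186.] 89.3
100 (193, 226, 242, 44) [-264.   -2.] [206.  37.] 89.4
100 (478, 178, 150, 92) [-242. -207.] [ 78. 128.] 0.1
100 (294, 18, 60, 201) [-156.  -12.] [164.  48.] 1.1
100 (440, 0, 25, 232) [-154. -118.] [ 12. 189.] 89.3
100 (167, 0, 19, 228) [-152.  112.] [ 11. 186.] 89.4
```

The box remote was found numerically: leading end about 73 mm short of the stop, 1° skewed, 12 mm off the centre line. I'll get behind it and push.

Request:
arm_command([
  [[4, -32, 0], 0, 0.6],
  [[4, -34, -20], 0, 0.6],
  [[0.6, 0, -40], 0, 0.6],
  [[0, 0, -40], 0, 0.6],
  [[0, 0, -19], 0, 0.6],
  [[0, 0, 0], 0, 0.6],
])

```text
clock: 24.95
position: [0.5337, 0.0826, 0.1183]
tool_rot: [-3.137, 0.001, 1.681]
force: [-0.4, -0.6, 1.0]
grip_width: 0.0172
finger_force: 0.0
```

Request:
arm_command([
  [[-0.9, 8, -2], 0, 0.6],
  [[-0.9, 8, -2], 0, 0.6],
  [[-0.9, 8, -2], 0, 0.6],
  [[-0.9, 8, -2], 0, 0.6],
  [[-0.9, 8, -2], 0, 0.6],
  [[-0.9, 8, -2], 0, 0.6],
  [[-0.9, 8, -2], 0, 0.6],
  [[0, 0, 0], 0, 0.6],
])

```text
clock: 25.75
position: [0.5283, 0.1418, 0.1064]
tool_rot: [-3.141, -0.0, 1.684]
force: [-0.3, -0.7, -0.1]
grip_width: 0.0169
finger_force: 0.0
```

Request:
arm_command([
  [[-0.9, 8, -2], 0, 0.6],
  [[-0.9, 8, -2], 0, 0.6],
  [[-0.9, 8, -2], 0, 0.6],
  [[-0.9, 8, -2], 0, 0.6],
  [[-0.6, 5, -1.2], 0, 0.6],
  [[-0.4, 4, -1], 0, 0.6],
  [[-0.2, 2, -0.5], 0, 0.6],
  [[0, 0, 0], 0, 0.6],
])

```text
clock: 26.55
position: [0.5238, 0.1836, 0.096]
tool_rot: [-3.142, 0.0, 1.683]
force: [0.3, -0.0, 0.1]
grip_width: 0.0172
finger_force: 0.0
```

Request:
arm_command([
  [[-0.1, 1, -0.2], 0, 0.6],
  [[-0.1, 1, -0.2], 0, 0.6],
  [[0, 0, 0], 0, 0.6],
])

```text
clock: 26.85
position: [0.5236, 0.1854, 0.0957]
tool_rot: [-3.142, -0.0, 1.683]
force: [0.3, 0.2, -0.4]
grip_width: 0.0173
finger_force: 0.0
```

Request:
arm_command([
  [[-0.1, 1, -0.2], 0, 0.6],
  [[-0.1, 1, -0.2], 0, 0.6],
  [[0, 0, 0], 0, 0.6],
])

```text
clock: 27.15
position: [0.5234, 0.1871, 0.0952]
tool_rot: [-3.142, 0.0, 1.682]
force: [-0.4, -2.9, 1.4]
grip_width: 0.0172
finger_force: 1.6
```

Request:
arm_command([
  [[-0.1, 1, -0.2], 0, 0.6],
  [[-0.1, 1, -0.2], 0, 0.6],
  [[0, 0, 0], 0, 0.6],
])

```text
clock: 27.45
position: [0.5234, 0.1874, 0.0951]
tool_rot: [-3.141, 0.002, 1.681]
force: [-1.1, -12.4, 8.3]
grip_width: 0.0169
finger_force: 7.3
```

Request:
arm_command([
  [[1, -8, 2], 0, 0.6],
  [[2, -15, 4], 0, 0.6],
  [[2, -17, 25], 0, 0.6],
  [[0, -30, 40], 0, 0.6],
  [[0, -30, 40], 0, 0.6],
  [[0, 30, 10], 0, 0.6],
  [[0, 35, 0], 0, 0.6],
  [[0, 0, 0], 0, 0.6],
  [[0, 0, 0], 0, 0.6],
])

```text
clock: 28.35
position: [0.5281, 0.1543, 0.2159]
tool_rot: [-3.142, -0.0, 1.684]
force: [-0.1, -0.6, -0.9]
grip_width: 0.0171
finger_force: 0.0
```

```bash
python3 - <<'E'
from h import *
s=bot.observe();print(s["position"],s["tool_rot"],s["clock"])
f=grab_frame("wrist");im=f["image"].astype(int)
for t in(80,100):
    m=(im.max(2)<t).astype(np.uint8)*255;m[270:]=0
    for c in cv2.findContours(m,cv2.RETR_EXTERNAL,cv2.CHAIN_APPROX_NONE)[0]:
        if cv2.contourArea(c)<1500: continue
        Q=onplane(f,c[:,0],.02,us);r=cv2.minAreaRect(Q[:,:2].astype(np.float32))
        print(t,cv2.boundingRect(c),np.round(r[0]),np.round(r[1]),round(r[2],1),Q[:,0].min().round())
E
```

```text
[0.52811033 0.15428086 0.21591923] [-3.14158886e+00 -7.24744874e-05  1.68381543e+00] 28.35
80 (233, 242, 73, 28) [-255.   30.] [22. 57.] 0.1 -266.0
80 (498, 186, 142, 84) [-233. -207.] [ 66. 112.] 0.1 -266.0
80 (447, 0, 28, 248) [-155. -118.] [ 13. 187.] 89.3 -248.0
80 (292, 0, 64, 146) [-115.  -13.] [107.  47.] 0.1 -169.0
80 (151, 0, 22, 244) [-154.  112.] [ 12. 184.] 89.3 -245.0
100 (232, 242, 74, 28) [-255.   30.] [22. 58.] 0.1 -266.0
100 (484, 186, 156, 84) [-233. -202.] [ 66. 123.] 0.1 -266.0
100 (447, 0, 28, 248) [-155. -118.] [ 13. 187.] 89.4 -248.0
100 (292, 0, 64, 151) [-117.  -13.] [111.  47.] 0.1 -172.0
100 (150, 0, 23, 244) [-154.  112.] [ 12. 184.] 89.3 -245.0
```

The box remote is home and square. One check of the lower pair.

Request:
arm_command([
  [[0, -30, 5], 0, 0.6],
  [[0, -40, 5], 0, 0.6],
  [[0, -40, 5], 0, 0.6],
  [[0, -40, 0], 0, 0.6],
  [[0, -30, 0], 0, 0.6],
  [[0, 0, 0], 0, 0.6],
  [[0, 0, 0], 0, 0.6],
])

```text
clock: 29.1
position: [0.5279, -0.0269, 0.2309]
tool_rot: [-3.141, -0.0, 1.68]
force: [1.0, 0.4, -0.2]
grip_width: 0.0168
finger_force: 0.0
```

```bash
python3 - <<'E'
from h import *
s=bot.observe();print(s["position"],s["clock"])
f=grab_frame("wrist");im=f["image"].astype(int)
g=im.max(2)
# upper-front edge hides deeper parts; unpack tail ends along each remote's centre line
for n,y,w in(("tv",52,46),("ac",-52,56)):
    for off in(-15,0,15):
        xs=np.arange(-200,-105,1.);P=ls+np.outer(xs,ex)/1000+ey*(y+off)/1000+ez*.02
        q=proj(f,P).round().astype(int);q=np.clip(q,0,[639,399])
        v=g[q[:,1],q[:,0]].astype(float);dv=np.abs(np.convolve(v,[1,1,0,-1,-1],'same'));dv[:3]=dv[-3:]=0
        i=np.argsort(dv)[::-1][:4];print(n,off,[(int(xs[j]),int(dv[j])) for j in sorted(i)],q[0],q[-1],v[::12].astype(int).tolist())
    xs=np.arange(y-50,y+50.);P=ls-ex*.13+np.outer(xs,ey)/1000+ez*.02
    q=np.clip(proj(f,P).round().astype(int),0,[639,399]);v=g[q[:,1],q[:,0]].astype(float);print(n,"across",v[::4].astype(int).tolist())
E
```

```text
[ 0.52789842 -0.02687009  0.23086335] 29.1
tv -15 [(-182, 129), (-179, 162), (-178, 162), (-122, 127)] [290 142] [289  32] [145, 145, 7, 19, 65, 21, 17, 39]
tv 0 [(-183, 128), (-179, 157), (-178, 166), (-123, 124)] [273 142] [272  32] [145, 151, 5, 19, 77, 17, 26, 41]
tv 15 [(-183, 138), (-179, 156), (-178, 167), (-152, 128)] [256 142] [254  32] [145, 146, 4, 13, 64, 16, 13, 34]
tv across [132, 79, 81, 84, 120, 147, 150, 4, 20, 79, 46, 16, 73, 79, 11, 14, 76, 17, 27, 148, 147, 143, 148, 146, 145]
ac -15 [(-134, 159), (-124, 137), (-118, 172), (-117, 184)] [407 141] [409  32] [145, 144, 150, 143, 82, 143, 73, 43]
ac 0 [(-135, 153), (-134, 146), (-118, 194), (-117, 163)] [390 141] [392  32] [145, 147, 148, 144, 81, 144, 75, 34]
ac 15 [(-134, 153), (-124, 138), (-119, 137), (-118, 143)] [373 141] [374  32] [144, 145, 146, 145, 82, 144, 76, 34]
ac across [79, 80, 80, 78, 78, 84, 122, 140, 81, 80, 74, 147, 75, 77, 144, 77, 80, 78, 145, 127, 36, 119, 80, 85, 81]
```

```bash
python3 -c "
from workcell import ticket
print(ticket.job_done())"
```

```text
the job is handed in; nothing more can be done
None
```

All three remotes are pushed home against their back stops: TV and air-con side by side in the lower tier, box remote in the upper. My last camera measurements show each sitting square, nothing else was handled, and the job was handed in at about 29 s (the judge gave no result).

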